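# Reference reading on the moisture meter

## Task

Switch the beige meter on by pushing its chrome toggle all the way over towards the sloping face. Then pick up the orange-and-black reader and hold it steady for two seconds, square to the white tile on the meter's sloping face, nose towards the tile's middle and about 6 cm away from it; do not touch the meter with the reader. Finally stand the reader upright on its black mat and let go, with the toggle left on and the other things on the counter left where they are.

Things in the scene. Friction and masses are not known exactly. Their poses are not given: they have to be found in the camera images.
- meter: Fixed beige bench meter, 300 wide (y), 195 high. Origin on the counter under the middle of its sloping face; x level from its front (robot's side) to its back, z up. Front to back: level ledge 60 high at x -185..-85; face sloping 33 deg from level, from z 85 at x -85 to z 195 at x +85; flat top to x +200. Toggle at y +85, white tile at y -55; all else on the face is flat.
- tile: White round reference tile, 80 mm diameter in a dark 104 mm ring, fixed on the meter's sloping face. Origin at the middle of its white surface, 147 mm above the counter; its z axis is the outward normal of the face, 33 deg from vertical, leaning to the meter's front; its y axis is level, along the meter's y.
- toggle (a joint): Chrome toggle on the meter's ledge, hinged about the meter's y axis. 0 = off, leaning 0.5 rad from vertical towards the meter's front; 1.0 rad = fully on, leaning 0.5 rad towards the sloping face. Starts at 0 to 0.2. Friction holds it where it is left; 1 to 2 N at the ball moves it; hard stops at 0 and 1.0.
- toggle_tip (a point): Centre of the toggle's 26 mm chrome ball, 60 mm from the pivot at x -135, y +85, z +82 mm in the meter's frame; it moves on an arc in the meter's x-z plane. The 10 mm stem comes out of a dark block 70 (x) x 50 (y) mm with its top at z 85 (its hinge barrel reaches z 95).
- reader: Hand-held reader, about 0.3 kg, standing nose down on its mat: orange bell-shaped hood (72 mm diameter at the nose, 56 high) with a black grip block above it, 44 (its x) x 36 (its y) mm in section, 56 to 160 mm above the nose, green button on top. Origin at the middle of the nose's underside, z from the nose up through the grip; it looks out of the nose along its -z.
- reader_spot (a point): The reader's reading spot: the point 60 mm straight ahead of the middle of the nose, on the reader's axis (reader frame z = -60 mm); when aimed, it should lie at the tile's origin.
- mat: Fixed black rubber mat, 160 x 160 x 6 mm, on which the reader stands. Origin at the middle of its underside on the counter, its top 6 mm above.
- cup: Bystander: loose galvanised hopper cup, 90 mm diameter, 85 mm high, in front of the mat (nearer the robot). Origin under its middle.
- weight: Bystander: loose steel calibration weight with a knob, 56 mm diameter, 78 mm high, in front of the mat (nearer the robot). Origin under its middle.
- lid: Bystander: loose round smoked acrylic lid, 104 mm diameter, 6 mm thick with a 16 mm high knob, lying on top of the cup. Origin under its middle.
- scoop: Bystander: loose yellow plastic scoop, trough 110 x 70 x 40 mm with a 100 mm handle along its -x, at one side of the counter. Origin under the trough's middle.
- jar: Bystander: loose amber sample jar, 70 mm diameter, 110 mm high, at one side of the counter. Origin under its middle.

How it is judged (in metres and radians):
On the way, in this order (a step that is already met when the one before it is completed fails the run):
1. the toggle is pushed over to on (past 0.8 rad) (value of joint toggle above 0.8 rad), for 0.1 s.
2. the held reader is kept steady (below 20 mm/s and 0.15 rad/s) for 1.5 s, its spot within 30 mm of the tile's middle and its axis within 12.6 deg of the tile's normal (distance between reader_spot and tile below 0.03 m and angle between the z axis of reader and the z axis of tile, either way round below 0.22 rad and linear speed of reader below 0.02 m/s and angular speed of reader below 0.15 rad/s and contact force between the fingers and reader above 0.5 N), for 1.5 s.
At the end, for the whole second after the job is handed in: The reader stands upright (within 0.1 rad), nose down and at rest on its mat, its middle within 50 mm of the mat's middle, released; the toggle is still on (past 0.8 rad); cup, weight, lid, scoop and jar are within 40 mm of where they started (horizontal distance between reader and mat below 0.05 m and z of reader in the frame of mat below 0.011 m and angle between reader's own z axis and vertical below 0.1 rad and linear speed of reader below 0.02 m/s and contact force between the fingers and reader below 0.1 N and value of joint toggle above 0.8 rad and distance of each of cup, weight, lid, scoop, jar from where it was at the start of the episode below 0.04 m); the robot touches nothing.
It fails at once if the reader touches the meter (more than 1.5 N) (contact force between reader and meter above 1.5 N).
It fails at once if the reader is let go more than 30 mm above its place on the mat (z of reader in the frame of mat above 0.036 m and contact force between the fingers and reader below 0.1 N).
It fails at once if the cup, weight, lid, scoop or jar is moved more than 40 mm (distance of any of cup, weight, lid, scoop, jar from where it was at the start of the episode above 0.04 m).
It also fails if it takes over 72 s, if anything falls off the work surface, if the arm or the gripper's body presses on something with over 40 N, if the wrist force passes 120 N, or if a joint passes its speed limit or range.

## Robot

A 6-joint arm with a two-finger parallel gripper is mounted at the origin on the work surface. World frame = base frame: x ahead of the robot, y to its left, z up, the work surface at z = 0. Lengths are in m, angles in degrees, forces in N, time in s.
With the tool pointing down it reaches from about 0.3 to 0.75 m from the base axis. Payload 8.5 kg.
Tool frame: the origin (TCP) lies midway between the tips of the shut fingers; the grasp point (between the pads) lies grasp_offset behind it (grasp_offset is the distance from the TCP to the grasp point, in m); z points along the fingers, y is the line along which they close (so a half turn about z gives the same grasp; the last joint's range is limited). The gripper opens to 85 mm and grips with 20 to 120 N. Pads are 22 mm wide; open, the fingers measure 114 mm over their backs; the gripper's body (76 mm by 85 mm) begins 54 mm behind the grasp point. The pads swing forward as they close: fully open they stand 13 mm farther back than shut.
Start: joints at [-79.085, 21.807, 74.336, -0, 83.858, -12.336], TCP at [0.217, -0.505, 0.231] pointing down, gripper open.
Joint ranges: [-178.18, 178.18], [-50.72, 133.34], [12.68, 142.11], [-81.47, 261.47], [9.98, 163.14], [-165.26, 165.26]. Speed limits (degrees/s): [136.94, 136.94, 180, 180, 180, 180].

## Interface

Orientations are given as a 3x3 rotation matrix whose columns are the frame's x, y, z axes.
In Python, from rig import observe, get_image, camera_params, close_job, grasp_offset gives the robot as it stands.
- The arm moves only by the shell command python3 -m handwheel 'ROWS' [OPENING] [FORCE]. ROWS is JSON, a list of rows, each a list of 2 entries, a list of its own where there are three numbers: the shift along the tool's x, y, z as a fraction of full scale, then the turn, a rotation vector about the tool's x, y, z as a fraction of full scale. In form: [[[dx, dy, dz], [ax, ay, az]], ...]. A call has 1 to 10 rows; each row is the pose to reach, as a shift and turn from the pose commanded when the call began, along the tool's axes at that moment, turning the shorter way round; what a row does not reach only later rows make up. Full scale, the value 1, is 0.5 m for a shift and pi rad for a turn. A row lasts 1/10 s, in which the tool goes at most 50 mm and 8.59 degrees, less where a joint would pass 70% of its speed; a pose out of reach is approached as far as the arm can. A call with a number of a shift or a turn outside -1 to 1 is refused whole. A call with a gripper value outside its range is refused whole. OPENING is the opening, from 0 (shut) to 1 (fully open), set as the call begins (- or left out, the last holds). The fingers move at their own pace and stop on an object; FORCE is the grip in N (left out, the last holds). Time passes only in rows, so rows that repeat a pose let the fingers close. It gives the time, the measured TCP pose, the force, the opening and the grip force at its end, in the units of the state.
- observe(): the state, without advancing time (a new reading comes with each control period).
- get_image(name): name is "scene" or "top"; returns (picture, depth): 384x512x3 uint8, red, green, blue; 384x512 float32, m along the optical axis (not along the pixel's ray), 0 where there is no reading.
- camera_params(name): a dict with "K" (3x3 intrinsics, pixels), "R" (3x3) and "t" (3): a world point X has camera coordinates R X + t. Camera axes: x right, y down, z forward; pixel columns grow to the right and rows downward; lengths in m; the calibration is good to about 2 mm. A picture is of the moment at which its call begins. camera_params takes no time and is no camera call.
- close_job(): hands the job in; it is judged then, once.
The state is a dict: "time_s": time; "q": joint angles; "qvel": joint speeds; "joint_efforts": joint torques, N m; "position": TCP position; "tool_rot": TCP orientation; "ft_force": force on the tool from outside, world axes, zero at the start; "wrist_torque": the same for the moment, N m; "grip_width": finger opening in m; "gripper_force": force on a finger pad.
Only numpy, scipy, OpenCV 4.12 (cv2) and the standard library are available. Lean on these libraries where they do the work, as an engineer would, in place of code of your own. Each camera call takes 0.05 s, during which the arm holds its last target. There are 200 camera calls.

## Working session

There is one attempt and no reset: what is moved stays moved. The work goes in short steps, Python scripts to look and compute and a shell command to move; the robot and the scene stay as the last step left them, time stands still between calls to the robot, and variables do not carry over. Pictures are saved under pics/ and viewed, at most 10 in all, crops included, and the job is handed in when it is done.

```bash
ls; mkdir -p pics; python3 - <<'E'
from rig import *
import cv2,numpy as np
print(observe()); print(grasp_offset if not callable(grasp_offset) else grasp_offset())
for n in("scene","top"):
    im,d=get_image(n); cv2.imwrite(f"pics/{n}0.png",im[:,:,::-1]); np.savez(f"{n}0.npz",im=im,d=d)
    p=camera_params(n);print(n,p, -np.array(p["R"]).T@np.array(p["t"]))
E
```

```text
pics
{'time_s': 0.0, 'q': array([-7.90841311e+01,  2.18422110e+01,  7.43857591e+01, -8.13770929e-05,
        8.38593724e+01, -1.23347209e+01]), 'qvel': array([-0.00133949,  0.08019221, -0.10447256,  0.05056764, -0.02072117,
       -0.00691163]), 'joint_efforts': array([-2.91768538e-04, -4.48459625e+01, -2.31278104e+01, -2.00449231e-04,
        4.70806175e-03, -9.09512892e-07]), 'position': array([ 0.21706245, -0.5050254 ,  0.23069443]), 'tool_rot': array([[ 9.18787133e-01,  3.94753239e-01, -2.90060631e-04],
       [ 3.94753213e-01, -9.18785971e-01,  1.49656280e-03],
       [ 3.24269375e-04, -1.48952501e-03, -9.99998838e-01]]), 'ft_force': array([-0.15511637, -1.30724675, -0.3588364 ]), 'wrist_torque': array([-0.03121888,  0.0051156 , -0.01323368]), 'gripper_force': 0.0, 'grip_width': 0.08522696956023279}
0.0187
scene {'K': array([[470.5809653 ,   0.        , 256.64854404],
       [  0.        , 470.5809653 , 195.29350246],
       [  0.        ,   0.        ,   1.        ]]), 'R': array([[-0.86668045,  0.49886191,  0.00133885],
       [ 0.30686917,  0.53524065, -0.78698714],
       [-0.39331451, -0.68165552, -0.61696795]]), 't': array([ 0.45166286, -0.10163049,  1.73235009])} [1.10399307 1.00994537 0.98821789]
top {'K': array([[356.23665101,   0.        , 258.22228833],
       [  0.        , 356.23665101, 189.6130069 ],
       [  0.        ,   0.        ,   1.        ]]), 'R': array([[ 0.02910378, -0.99922526, -0.02649233],
       [-0.99567766, -0.02664152, -0.08897313],
       [ 0.08819841,  0.02896728, -0.99568164]]), 't': array([0.00459526, 0.53238191, 1.1226245 ])} [ 0.43093335 -0.01374421  1.16526603]
```

View pics/scene0.png

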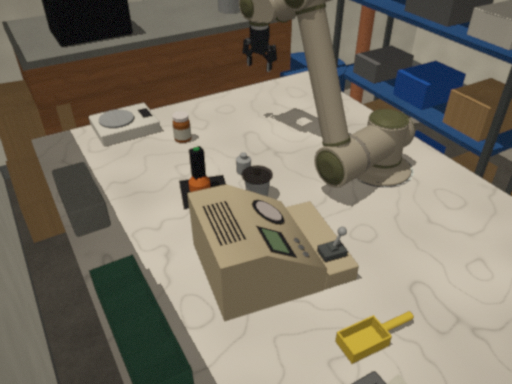

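View pics/top0.png

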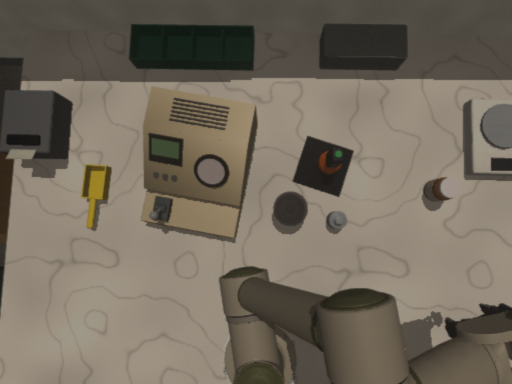

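The scene view shows the meter in the middle with the tile at about (268,211) and the toggle ball at (342,231). The reader is at (198,175) on its mat, with the cup (257,178) and weight (243,162) in front. In the top view the tile is at (212,171), the toggle at (158,210), the reader at (331,160), the mat centre at (323,166), the cup at (290,209) and the weight at (337,220).

```bash
cat > h.py <<'E'
import numpy as np,cv2
from rig import *
def cloud(n,d):
    p=camera_params(n);K,R,t=map(np.array,(p["K"],p["R"],p["t"]))
    v,u=np.mgrid[:d.shape[0],:d.shape[1]]
    c=np.dstack([(u-K[0,2])/K[0,0]*d,(v-K[1,2])/K[1,1]*d,d])
    return (c-t)@R
E
python3 - <<'E'
from h import *
np.set_printoptions(precision=4,suppress=True)
C={}
for n in("scene","top"):
    z=np.load(n+"0.npz");W=cloud(n,z["d"]);C[n]=(z["im"],W,z["d"]>0)
def box(W,lo,hi):return np.all((W>lo)&(W<hi),axis=2)
for n,(im,W,ok) in C.items():
    hsv=cv2.cvtColor(im,cv2.COLOR_RGB2HSV);i=im.astype(int)
    tu,tv=(268,211) if n=="scene" else (212,171)
    print(n,"tile seed",W[tv,tu])
    c=W[tv,tu]
    m=(np.linalg.norm(W-c,axis=2)<.06)&ok
    # plane of face
    P=W[(np.linalg.norm(W-c,axis=2)<.075)&ok]; c0=np.median(P,0)
    U,S,V=np.linalg.svd(P-P.mean(0),full_matrices=False);nn=V[2]*np.sign(V[2,2])
    print(" normal",nn,"tilt",np.degrees(np.arccos(nn[2])),"yaw",np.degrees(np.arctan2(-nn[1],-nn[0])),S)
    # white: low saturation within ring
    w=m&(hsv[...,1]<45)&(hsv[...,2]>110)
    k,l,st,ce=cv2.connectedComponentsWithStats(w.astype(np.uint8));j=1+st[1:,4].argmax();w=l==j
    print(" tile",W[w].mean(0),"px",ce[j],st[j]); 
    Pw=W[w];print("  ext",np.ptp(Pw,0))
    # orange/green
    # reader cloud
    su,sv=(198,160) if n=="scene" else (331,160)
    r=W[sv,su];print(" reader seed",r)
    near=ok&(np.hypot(W[...,0]-r[0],W[...,1]-r[1])<.09)
    g=near&(W[...,2]>.155);print(" top",W[g].mean(0),g.sum(),W[g].max(0),W[g].min(0))
    b=near&(W[...,2]>.08)&(W[...,2]<.15);print(" blk",W[b].mean(0),W[b].min(0),W[b].max(0))
    o=near&(hsv[...,0]<14)&(hsv[...,1]>150)&(W[...,2]>.008);print(" orange",W[o].mean(0),W[o].min(0),W[o].max(0))
    for nm,(u,v) in dict(ball=((342,231),(156,215)),cup=((257,174),(290,209)),wt=((243,158),(337,220)),mat=((190,195),(312,175))).items():
        u,v=(u,v)if n=="scene" else (u,v)
        q=u if n=="scene" else v
        print(" ",nm,q,W[q[1],q[0]])
im,W,ok=C["top"]
# mat
i=im.max(2);m=((i<45)&(abs(W[...,2])<.02)&ok).astype(np.uint8);m[:120]=0;m[210:]=0;m[:,:280]=0;m[:,370:]=0
P=W[m>0][:,:2].astype(np.float32);print("mat",cv2.minAreaRect(P),len(P))
# meter outlines: ledge pts, flat top
a=W[(abs(W[...,2]-.195)<.006)&ok&(np.arange(512)[None]<270)];print("mettop",cv2.minAreaRect(a[:,:2].astype(np.float32)))
mk=ok&(W[...,2]>.03)&(W[...,2]<.21);mk[:,:135]=0;mk[:,262:]=0;mk[:80]=0;mk[245:]=0
print("meter",cv2.minAreaRect(W[mk][:,:2].astype(np.float32)))
for n,(x0,x1,y0,y1) in dict(scene=(150,300,130,230),top=(130,360,120,250)).items():
    cv2.imwrite(f"pics/crop_{n}.png",cv2.resize(C[n][0][y0:y1,x0:x1,::-1],None,fx=3.4 if n=="top" else 5,fy=3.4 if n=="top" else 5,interpolation=cv2.INTER_CUBIC))
E
```

```text
scene tile seed [0.5765 0.159  0.1484]
 normal [-0.5188  0.1031  0.8487] tilt 31.93468979621209 yaw -11.240354228742268 [1.0976 0.9997 0.1032]
 tile [0.575  0.1571 0.1489] px [268.1148 210.3667] [256 201  25  19 270]
  ext [0.0744 0.085  0.0551]
 reader seed [ 0.6339 -0.1854  0.1372]
 top [ 0.634  -0.1983  0.1651] 114 [ 0.6539 -0.1831  0.1732] [ 0.6103 -0.2232  0.1553]
 blk [ 0.6357 -0.1914  0.1151] [ 0.6071 -0.2191  0.0806] [ 0.6556 -0.1805  0.1493]
 orange [ 0.6391 -0.186   0.046 ] [ 0.5923 -0.258   0.0095] [ 0.6676 -0.1669  0.0729]
  ball (342, 231) [0.4492 0.3261 0.1481]
  cup (257, 174) [ 0.4785 -0.072   0.0967]
  wt (243, 158) [ 0.4505 -0.2196  0.0648]
  mat (190, 195) [0.7558 0.042  0.1952]
top tile seed [0.5717 0.1514 0.1462]
 normal [-0.5345  0.0761  0.8417] tilt 32.67883375048766 yaw -8.102927488900026 [1.6055 1.5798 0.1672]
 tile [0.5712 0.1558 0.1481] px [210.3854 171.0107] [198 160  26  24 467]
  ext [0.0621 0.0741 0.0451]
 reader seed [ 0.611  -0.1898  0.1539]
 top [ 0.6256 -0.2055  0.1668] 205 [ 0.6469 -0.1884  0.1748] [ 0.6048 -0.2253  0.1558]
 blk [ 0.617  -0.1959  0.1148] [ 0.604  -0.2222  0.0804] [ 0.647  -0.1882  0.1496]
 orange [ 0.6154 -0.193   0.0472] [ 0.5919 -0.2376  0.0089] [ 0.6604 -0.1716  0.0656]
  ball (156, 215) [0.44   0.3073 0.148 ]
  cup (290, 209) [ 0.4694 -0.0786  0.1101]
  wt (337, 220) [ 0.4414 -0.2237  0.0745]
  mat (312, 175) [ 0.5862 -0.1543  0.0066]
mat ((0.6169442534446716, -0.18813569843769073), (0.15222913026809692, 0.15423516929149628), 73.39207458496094) 1610
mettop ((0.4094422459602356, 0.16148358583450317), (0.8119112849235535, 0.31850194931030273), 4.741088390350342)
meter ((0.5902279615402222, 0.20760008692741394), (0.30168479681015015, 0.38782206177711487), 81.1034927368164)
```

View pics/crop_top.png

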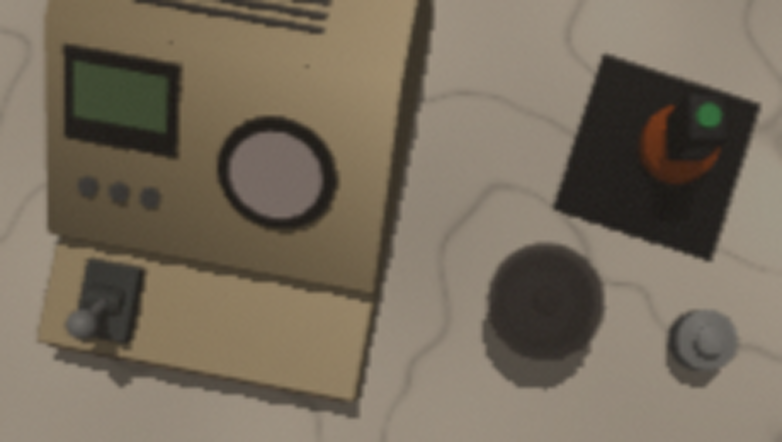

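View pics/crop_scene.png

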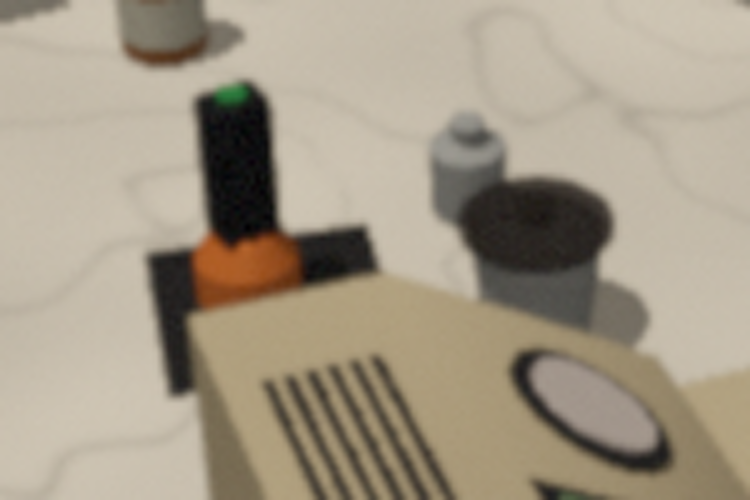

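The crops show the mat turned about 17°, the reader standing on it with its button at about (338,154), and the toggle leaning to the front. The measured tile height is 0.148 m and the ball top is 0.148 m, and the meter outline is 0.388 x 0.302 m. All of these match the text.

Next I'll get the reader's yaw and write a planner for the shifts.

```bash
cat >> h.py <<'E'
from scipy.spatial.transform import Rotation as Ro
def down(yaw):
    a=np.radians(yaw);c,s=np.cos(a),np.sin(a);return np.array([[c,s,0],[s,-c,0],[0,0,-1.]])
def plan(p,R=None):
    o=observe();T=o["tool_rot"];R=T if R is None else R
    sh=T.T@(np.array(p)-o["position"])/.5; rv=Ro.from_matrix(T.T@R).as_rotvec()/np.pi
    print("t",o["time_s"],"from",o["position"].round(4),"shift",sh.round(4),"turn",rv.round(4))
MO=np.array([.583,.2088,0]);_a=np.radians(-8.9);MR=np.array([[np.cos(_a),-np.sin(_a),0],[np.sin(_a),np.cos(_a),0],[0,0,1]])
def meter(*x): return MO+MR@np.array(x)
E
python3 - <<'E'
from h import *
for n in("top","scene"):
    z=np.load(n+"0.npz");W=cloud(n,z["d"])
    m=(z["d"]>0)&(W[...,2]>.161)&(np.hypot(W[...,0]-.628,W[...,1]+.205)<.05)
    print(n,cv2.minAreaRect(W[m][:,:2].astype(np.float32)),m.sum())
    m=(z["d"]>0)&(W[...,2]>.075)&(np.hypot(W[...,0]-.628,W[...,1]+.205)<.05)
    print(n,cv2.minAreaRect(W[m][:,:2].astype(np.float32)),m.sum(), np.sort(W[m][:,2])[-5:])
print(meter(-.215,.085,.25))
plan(meter(-.215,.085,.25),down(81.1))
E
```

```text
top ((0.6266257166862488, -0.20728543400764465), (0.040848489850759506, 0.034566592425107956), 0.9133852124214172) 188
top ((0.6254568696022034, -0.20667368173599243), (0.03714415431022644, 0.04294377192854881), 89.76763916015625) 314 [0.17348661 0.17369899 0.17384098 0.17387697 0.17477854]
scene ((0.6323772072792053, -0.20382200181484222), (0.04334939271211624, 0.03990523889660835), 2.1900901794433594) 94
scene ((0.6313650012016296, -0.20136409997940063), (0.042274653911590576, 0.048843931406736374), 87.31332397460938) 429 [0.1723547  0.17243264 0.17258652 0.1726673  0.1731891 ]
[0.38373901 0.32603932 0.25      ]
t 0.1 from [ 0.2171 -0.5051  0.2308] shift [ 0.9624 -1.3957 -0.0364] turn [-3.000e-04 -3.000e-04 -3.214e-01]
```

```bash
r='[[0.62,-0.616,-0.04],[0,0,-0.16]]'; python3 -m handwheel '[[[0.62,-0.616,-0.04],[0,0,-0.16]],[[0.62,-0.616,-0.04],[0,0,-0.16]],[[0.62,-0.616,-0.04],[0,0,-0.16]],[[0.62,-0.616,-0.04],[0,0,-0.16]],[[0.62,-0.616,-0.04],[0,0,-0.16]],[[0.62,-0.616,-0.04],[0,0,-0.16]],[[0.62,-0.616,-0.04],[0,0,-0.16]],[[0.62,-0.616,-0.04],[0,0,-0.16]],[[0.62,-0.616,-0.04],[0,0,-0.16]],[[0.62,-0.616,-0.04],[0,0,-0.16]]]' 0
python3 -c "
from h import *
plan(meter(-.215,.085,.25),down(81.1))"
```

```text
time_s: 1.1
position: [0.3809, -0.0964, 0.2515]
tool_rot: [[0.61, 0.792, 0.0], [0.792, -0.61, 0.001], [0.001, -0.0, -1.0]]
ft_force: [-0.5, 0.5, -0.2]
grip_width: -0.0001
gripper_force: 0.0
t 1.1 from [ 0.3809 -0.0964  0.2515] shift [ 0.6726 -0.5114  0.0035] turn [ 0.     -0.0003 -0.1596]
```

```bash
python3 -m handwheel '[[[0.673,-0.511,0.0],[0,0,-0.16]],[[0.673,-0.511,0.0],[0,0,-0.16]],[[0.673,-0.511,0.0],[0,0,-0.16]],[[0.673,-0.511,0.0],[0,0,-0.16]],[[0.673,-0.511,0.0],[0,0,-0.16]],[[0.673,-0.511,0.0],[0,0,-0.16]],[[0.673,-0.511,0.0],[0,0,-0.16]],[[0.673,-0.511,0.0],[0,0,-0.16]],[[0.673,-0.511,0.0],[0,0,-0.16]],[[0.673,-0.511,0.0],[0,0,-0.16]]]'
python3 -c "
from h import *
plan(meter(-.215,.085,.119),down(81.1))"
```

```text
time_s: 2.1
position: [0.3858, 0.3243, 0.2505]
tool_rot: [[0.156, 0.988, -0.001], [0.988, -0.156, -0.0], [-0.0, -0.001, -1.0]]
ft_force: [-1.0, -0.7, -0.7]
grip_width: 0.0001
gripper_force: 0.0
t 2.1 from [0.3858 0.3243 0.2505] shift [ 0.0029 -0.0043  0.263 ] turn [-0.0003  0.0001 -0.0004]
```

```bash
python3 -m handwheel '[[[0,0,0.26],[0,0,0]],[[0,0,0.262],[0,0,0]],[[0,0,0.262],[0,0,0]],[[0,0,0.262],[0,0,0]]]'
python3 - <<'E'
from h import *
im,d=get_image("scene");cv2.imwrite("pics/a.png",cv2.resize(im[150:300,250:450,::-1],None,fx=3,fy=3,interpolation=2))
for x in(-.18,-.15,-.133):plan(meter(x,.085,.119),down(81.1))
E
```

```text
time_s: 2.5
position: [0.3844, 0.3204, 0.117]
tool_rot: [[0.16, 0.987, -0.007], [0.987, -0.16, -0.004], [-0.005, -0.007, -1.0]]
ft_force: [0.2, 0.6, 0.6]
grip_width: 0.0003
gripper_force: 0.0
t 2.55 from [0.3858 0.3213 0.1196] shift [0.0092 0.0645 0.0011] turn [-0.0009  0.0007 -0.0018]
t 2.55 from [0.3858 0.3213 0.1196] shift [0.0095 0.1245 0.0009] turn [-0.0009  0.0007 -0.0018]
t 2.55 from [0.3858 0.3213 0.1196] shift [0.0097 0.1585 0.0008] turn [-0.0009  0.0007 -0.0018]
```

View pics/a.png

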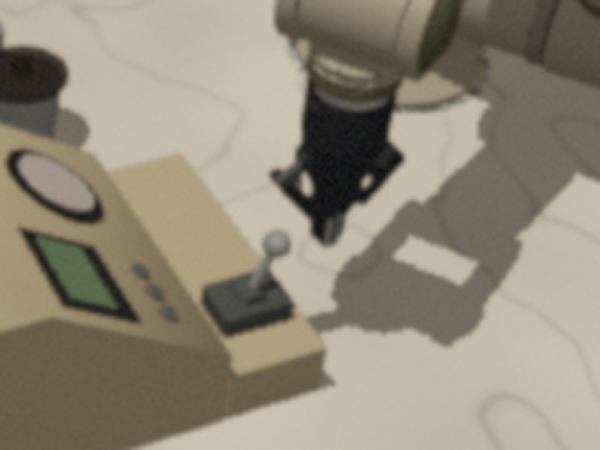

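The picture shows the closed fingers in front of the ball (275,240 in the crop), at the right height and in line with it. Now I'll push slowly.

```bash
python3 -m handwheel '[[[0.009,0.03,0],[0,0,0]],[[0.009,0.05,0],[0,0,0]],[[0.009,0.06,0],[0,0,0]],[[0.009,0.07,0],[0,0,0]],[[0.009,0.08,0],[0,0,0]],[[0.009,0.09,0],[0,0,0]],[[0.009,0.1,0],[0,0,0]],[[0.009,0.11,0],[0,0,0]],[[0.009,0.12,0],[0,0,0]],[[0.009,0.12,0],[0,0,0]]]'
python3 - <<'E'
from h import *
im,d=get_image("scene");cv2.imwrite("pics/b.png",cv2.resize(im[150:300,250:450,::-1],None,fx=3,fy=3,interpolation=2))
plan(meter(-.133,.085,.119),down(81.1))
E
```

```text
time_s: 3.55
position: [0.4465, 0.3173, 0.1202]
tool_rot: [[0.159, 0.987, 0.0], [0.987, -0.159, 0.0], [0.0, 0.0, -1.0]]
ft_force: [0.1, 0.3, 0.0]
grip_width: 0.0002
gripper_force: 0.0
t 3.6 from [0.4462 0.3173 0.1202] shift [-0.0019  0.0379  0.0023] turn [ 0.0001  0.     -0.0015]
```

View pics/b.png

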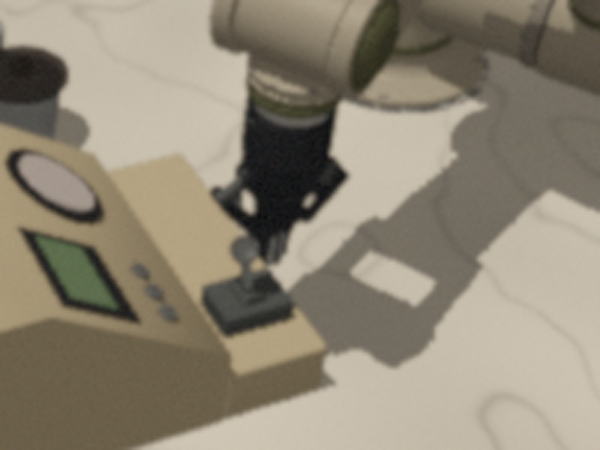

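The ball has followed the fingers to about vertical (243,250). I'll keep pushing towards the stop and watch the force.

```bash
python3 -m handwheel '[[[0,0.01,0],[0,0,0]],[[0,0.02,0],[0,0,0]],[[0,0.028,0],[0,0,0]],[[0,0.034,0],[0,0,0]],[[0,0.034,0],[0,0,0]]]'
python3 - <<'E'
from h import *
im,d=get_image("top");W=cloud("top",d);print(observe()["ft_force"])
im,d=get_image("scene");W=cloud("scene",d)
c=meter(-.12,.085,.14)
m=(d>0)&(np.linalg.norm(W-c,axis=2)<.035)&(im.min(2)>80);L=(W[m]-MO)@MR;print(np.median(L,0),L.min(0),L.max(0),m.sum())
cv2.imwrite("pics/c.png",cv2.resize(im[190:290,280:400,::-1],None,fx=5,fy=5,interpolation=2))
E
```

```text
time_s: 4.1
position: [0.463, 0.3146, 0.1203]
tool_rot: [[0.159, 0.987, 0.0], [0.987, -0.159, -0.0], [0.0, 0.0, -1.0]]
ft_force: [-0.9, -0.2, 0.3]
grip_width: 0.0001
gripper_force: 0.0
[-0.36096084  0.88288176 -0.09692567]
[-0.10469664  0.09317083  0.14088465] [-0.14636705  0.07908808  0.11394596] [-0.09328766  0.10103199  0.15912638] 75
```

View pics/c.png

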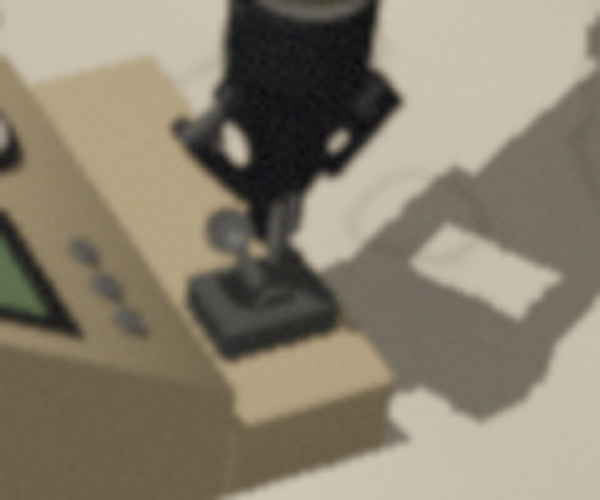

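The ball (230,230 in the crop) now leans towards the face. I'll push a few millimetres more until the force shows the stop.

```bash
python3 -m handwheel '[[[0,0.005,0],[0,0,0]],[[0,0.008,0],[0,0,0]],[[0,0.008,0],[0,0,0]]]'
```

```text
time_s: 4.5
position: [0.4658, 0.3142, 0.1202]
tool_rot: [[0.159, 0.987, -0.002], [0.987, -0.159, 0.0], [-0.0, -0.002, -1.0]]
ft_force: [-5.7, -0.1, 0.7]
grip_width: 0.0001
gripper_force: 2.2
```

5.7 N back means it is at the stop. Next I'll back off, rise and open the gripper.

```bash
python3 -m handwheel '[[[0,-0.08,0],[0,0,0]],[[0,-0.12,0],[0,0,0]],[[0,-0.14,-0.05],[0,0,0]],[[0,-0.14,-0.2],[0,0,0]],[[0,-0.14,-0.36],[0,0,0]],[[0,-0.14,-0.36],[0,0,0]],[[0,-0.14,-0.36],[0,0,0]],[[0,-0.14,-0.36],[0,0,0]]]'
python3 -c "
from h import *
plan([.628,-.205,.30],down(0))"
```

```text
time_s: 5.3
position: [0.3978, 0.3253, 0.3014]
tool_rot: [[0.159, 0.987, 0.003], [0.987, -0.159, 0.001], [0.002, 0.003, -1.0]]
ft_force: [0.6, -0.6, -0.9]
grip_width: 0.0001
gripper_force: 0.0
t 5.3 from [0.3978 0.3253 0.3014] shift [-0.9739  0.6232  0.003 ] turn [ 4.000e-04 -1.200e-03  4.492e-01]
```

```bash
python3 -m handwheel '[[[-0.974,0.623,0.003],[0,0,0.449]],[[-0.974,0.623,0.003],[0,0,0.449]],[[-0.974,0.623,0.003],[0,0,0.449]],[[-0.974,0.623,0.003],[0,0,0.449]],[[-0.974,0.623,0.003],[0,0,0.449]],[[-0.974,0.623,0.003],[0,0,0.449]],[[-0.974,0.623,0.003],[0,0,0.449]],[[-0.974,0.623,0.003],[0,0,0.449]],[[-0.974,0.623,0.003],[0,0,0.449]],[[-0.974,0.623,0.003],[0,0,0.449]]]' 1
python3 -c "
from h import *
plan([.628,-.205,.24],down(1))
for n in ('top','scene'):
  im,d=get_image(n);np.savez(n+'1.npz',im=im,d=d)
im,d=get_image('scene');W=cloud('scene',d)
c=meter(-.106,.085,.135)
m=(d>0)&(np.linalg.norm(W-c,axis=2)<.03)&(im.min(2)>60);L=(W[m]-MO)@MR;L=L[L[:,2]>.12];print(np.median(L,0),L.min(0),L.max(0),len(L))
"
```

```text
time_s: 6.3
position: [0.5966, -0.1356, 0.2967]
tool_rot: [[1.0, -0.005, -0.003], [-0.005, -1.0, 0.001], [-0.003, -0.001, -1.0]]
ft_force: [1.1, 0.7, 0.7]
grip_width: 0.0855
gripper_force: 0.0
t 6.3 from [ 0.5966 -0.1356  0.2967] shift [0.0639 0.1386 0.1131] turn [-0.0004  0.001  -0.0071]
[-0.10050362  0.09232176  0.14191691] [-0.11465231  0.07667544  0.12246045] [-0.09004018  0.09917268  0.15208442] 79
```

```bash
python3 -m handwheel '[[[0.064,0.139,0.06],[0,0,-0.007]],[[0.064,0.139,0.113],[0,0,-0.007]],[[0.064,0.139,0.113],[0,0,-0.007]],[[0.064,0.139,0.113],[0,0,-0.007]],[[0.064,0.139,0.113],[0,0,-0.007]]]'
python3 - <<'E'
from h import *
plan([.628,-.205,.116],down(1))
im,d=get_image("scene");cv2.imwrite("pics/d.png",cv2.resize(im[80:220,130:290,::-1],None,fx=4,fy=4,interpolation=2))
E
```

```text
time_s: 6.95
position: [0.6285, -0.2016, 0.2438]
tool_rot: [[1.0, 0.024, 0.002], [0.024, -1.0, -0.001], [0.002, 0.001, -1.0]]
ft_force: [-1.1, -0.4, -0.3]
grip_width: 0.0855
gripper_force: 0.0
t 6.95 from [ 0.6285 -0.2016  0.2438] shift [-0.0017  0.0066  0.2557] turn [ 0.0002 -0.0005  0.0021]
```

View pics/d.png

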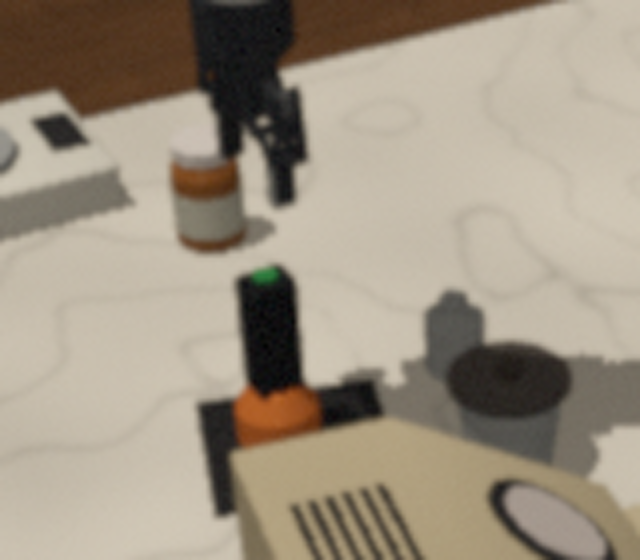

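The fingers (225,150 and 285,195 in the crop) straddle the reader's top (265,275). The next move goes down, then grips.

```bash
python3 -m handwheel '[[[0,0.005,0.06],[0,0,0]],[[0,0.006,0.12],[0,0,0]],[[0,0.006,0.18],[0,0,0]],[[0,0.006,0.22],[0,0,0]],[[0,0.006,0.255],[0,0,0]],[[0,0.006,0.255],[0,0,0]],[[0,0.006,0.255],[0,0,0]]]'
python3 -m handwheel '[[[0,0,0],[0,0,0]],[[0,0,0],[0,0,0]],[[0,0,0],[0,0,0]],[[0,0,0],[0,0,0]],[[0,0,0],[0,0,0]],[[0,0,0],[0,0,0]],[[0,0,0],[0,0,0]],[[0,0,0],[0,0,0]]]' 0 50
python3 -c "
from h import *
plan([.6,-.19,.41])"
```

```text
time_s: 7.7
position: [0.629, -0.2055, 0.1167]
tool_rot: [[1.0, 0.023, 0.002], [0.023, -1.0, -0.001], [0.002, 0.001, -1.0]]
ft_force: [-1.0, -0.6, 1.4]
grip_width: 0.0857
gripper_force: 0.0
time_s: 8.5
position: [0.6288, -0.206, 0.1157]
tool_rot: [[1.0, 0.023, 0.001], [0.023, -1.0, -0.0], [0.001, 0.0, -1.0]]
ft_force: [0.1, 1.7, 6.0]
grip_width: 0.0353
gripper_force: 50.8
t 8.5 from [ 0.6288 -0.206   0.1157] shift [-0.0562 -0.033  -0.5886] turn [0. 0. 0.]
```

```bash
python3 -m handwheel '[[[0,0,-0.02],[0,0,0]],[[0,0,-0.06],[0,0,0]],[[0,0,-0.12],[0,0,0]],[[0,0,-0.2],[0,0,0]],[[0,0,-0.28],[0,0,0]],[[-0.02,0,-0.36],[0,0,0]],[[-0.05,-0.03,-0.44],[0,0,0]],[[-0.05,-0.03,-0.52],[0,0,0]],[[-0.05,-0.03,-0.56],[0,0,0]],[[-0.05,-0.03,-0.56],[0,0,0]]]'
python3 - <<'E'
from h import *
n=np.array(MR@[-np.sin(np.radians(33)),0,np.cos(np.radians(33))]);tile=np.array([.573,.156,.148])
o=observe();T=o["tool_rot"];z=-n
ax=np.cross(T[:,2],z);R=Ro.from_rotvec(ax/np.linalg.norm(ax)*np.arcsin(np.linalg.norm(ax))).as_matrix()@T
plan(tile+.27*n);plan(tile+.27*n,R)
E
```

```text
time_s: 9.5
position: [0.6032, -0.1916, 0.398]
tool_rot: [[1.0, 0.022, 0.005], [0.022, -1.0, -0.003], [0.005, 0.003, -1.0]]
ft_force: [0.4, -0.2, -3.3]
grip_width: 0.0357
gripper_force: 50.8
t 9.5 from [ 0.6032 -0.1916  0.398 ] shift [-0.3345 -0.7485  0.0435] turn [0. 0. 0.]
t 9.5 from [ 0.6032 -0.1916  0.398 ] shift [-0.3345 -0.7485  0.0435] turn [-0.0316  0.179  -0.    ]
```

```bash
python3 -m handwheel '[[[-0.02,-0.04,0],[0,0,0]],[[-0.05,-0.11,0],[0,0,0]],[[-0.085,-0.19,0],[0,0,0]],[[-0.12,-0.27,0],[0,0,0]],[[-0.155,-0.35,0],[0,0,0]],[[-0.19,-0.43,0],[0,0,0]],[[-0.225,-0.51,0],[0,0,0]],[[-0.26,-0.59,0],[0,0,0]],[[-0.295,-0.66,0.02],[0,0,0]],[[-0.32,-0.72,0.03],[0,0,0]]]'
cat >> h.py <<'E'
n=np.array(MR@[-np.sin(np.radians(33)),0,np.cos(np.radians(33))]);tile=np.array([.573,.156,.148])
def aim(k):
    T=observe()["tool_rot"];ax=np.cross(T[:,2],-n);s=np.linalg.norm(ax)
    plan(tile+k*n,Ro.from_rotvec(ax/s*np.arcsin(s)).as_matrix()@T)
E
python3 -c "
from h import *
aim(.27)"
```

```text
time_s: 10.5
position: [0.4331, 0.1662, 0.3778]
tool_rot: [[1.0, 0.023, -0.004], [0.023, -1.0, -0.0], [-0.004, 0.0, -1.0]]
ft_force: [0.8, 0.1, -2.7]
grip_width: 0.0356
gripper_force: 50.9
t 10.5 from [0.4331 0.1662 0.3778] shift [-0.0102 -0.0253  0.0067] turn [-0.0325  0.1817  0.    ]
```

```bash
python3 -m handwheel '[[[-0.01,-0.025,0],[-0.005,0.03,0]],[[-0.01,-0.025,0],[-0.011,0.06,0]],[[-0.01,-0.025,0],[-0.016,0.09,0]],[[-0.01,-0.025,0],[-0.022,0.12,0]],[[-0.01,-0.025,0],[-0.027,0.15,0]],[[-0.01,-0.025,0],[-0.032,0.182,0]],[[-0.01,-0.025,0],[-0.032,0.182,0]],[[-0.01,-0.025,0],[-0.032,0.182,0]]]'
python3 - <<'E'
from h import *
aim(.172)
im,d=get_image("scene");cv2.imwrite("pics/e.png",cv2.resize(im[60:300,130:400,::-1],None,fx=2.2,fy=2.2,interpolation=2))
E
```

```text
time_s: 11.3
position: [0.4293, 0.1771, 0.3788]
tool_rot: [[0.843, -0.005, 0.538], [0.047, -0.995, -0.083], [0.536, 0.095, -0.839]]
ft_force: [-0.3, 0.6, -2.5]
grip_width: 0.0353
gripper_force: 51.2
t 11.3 from [0.4293 0.1771 0.3788] shift [-0.0072 -0.0038  0.2014] turn [-0.0004 -0.0001 -0.    ]
```

View pics/e.png

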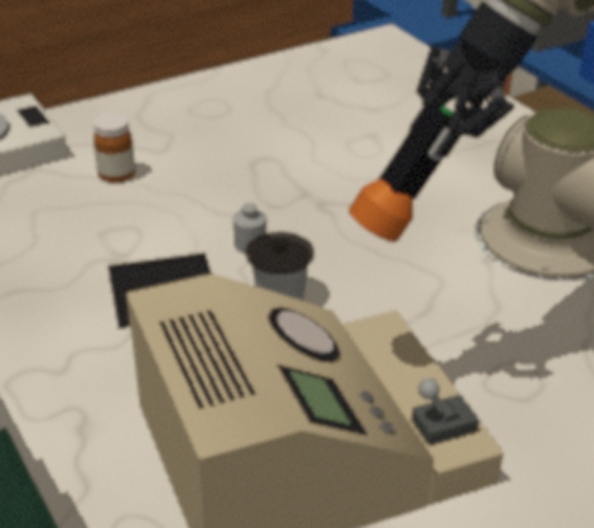

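The reader (385,205) is held and tilted towards the tile, and the toggle (430,390) leans towards the face. I'll approach part-way, then measure the nose.

```bash
python3 -m handwheel '[[[0,0,0.02],[0,0,0]],[[-0.003,-0.002,0.06],[0,0,0]],[[-0.007,-0.004,0.1],[0,0,0]],[[-0.007,-0.004,0.14],[0,0,0]],[[-0.007,-0.004,0.17],[0,0,0]],[[-0.007,-0.004,0.18],[0,0,0]],[[-0.007,-0.004,0.18],[0,0,0]]]'
python3 - <<'E'
from h import *
aim(.172)
o=observe();T=o["tool_rot"];p=o["position"]
print("tile in tool",T.T@(tile-p))
for nm in("scene","top"):
    im,d=get_image(nm);W=cloud(nm,d);h=cv2.cvtColor(im,cv2.COLOR_RGB2HSV)
    m=((h[...,0]<14)&(h[...,1]>150)&(d>0)&(np.linalg.norm(W-(p+.09*T[:,2]),axis=2)<.09)).astype(np.uint8)
    m=cv2.erode(m,np.ones((2,2)))>0
    P=(W[m]-p)@T; print(nm,len(P),"orange in tool: min",P.min(0),"max",P.max(0),"z pct",np.percentile(P[:,2],[3,97]))
    P=P[(P[:,2]>.06)]
    # cylinder axis fit from points near nose
    from scipy.optimize import least_squares
    Q=P[(P[:,2]>P[:,2].max()-.025)]
    s=least_squares(lambda c:np.hypot(Q[:,0]-c[0],Q[:,1]-c[1])-.035,[0,0],loss="soft_l1",f_scale=.003);print(" nose axis offset",s.x,len(Q))
E
```

```text
time_s: 12.05
position: [0.4761, 0.1712, 0.3017]
tool_rot: [[0.842, -0.006, 0.54], [0.046, -0.995, -0.084], [0.538, 0.095, -0.837]]
ft_force: [-1.1, 0.0, -2.6]
grip_width: 0.0355
gripper_force: 51.1
t 12.05 from [0.4761 0.1712 0.3017] shift [-0.0029 -0.0005  0.0205] turn [-0.0002 -0.0008  0.    ]
tile in tool [-1.87295856e-03 -1.47104852e-04  1.82257029e-01]
scene 426 orange in tool: min [-0.01028273 -0.03809444  0.05235174] max [0.04061716 0.0109228  0.1065336 ] z pct [0.05475641 0.10318061]
 nose axis offset [ 0.00151666 -0.00057171] 189
top 378 orange in tool: min [-0.02711374 -0.0271852   0.03711999] max [0.03643829 0.03719214 0.09845578] z pct [0.04878642 0.09396134]
 nose axis offset [0.00024821 0.00135441] 110
```

The nose sits about 0.109 m ahead of the TCP, on axis, with a gap of about 73 mm. I'll advance 12 mm and hold.

```bash
python3 -m handwheel '[[[-0.003,0,0.012],[0,0,0]],[[-0.003,0,0.023],[0,0,0]],[[-0.003,0,0.023],[0,0,0]],[[-0.003,0,0.023],[0,0,0]],[[-0.003,0,0.023],[0,0,0]],[[-0.003,0,0.023],[0,0,0]],[[-0.003,0,0.023],[0,0,0]],[[-0.003,0,0.023],[0,0,0]],[[-0.003,0,0.023],[0,0,0]],[[-0.003,0,0.023],[0,0,0]]]'
for i in 1 2; do python3 -m handwheel '[[[0,0,0],[0,0,0]],[[0,0,0],[0,0,0]],[[0,0,0],[0,0,0]],[[0,0,0],[0,0,0]],[[0,0,0],[0,0,0]],[[0,0,0],[0,0,0]],[[0,0,0],[0,0,0]],[[0,0,0],[0,0,0]],[[0,0,0],[0,0,0]],[[0,0,0],[0,0,0]]]'; done
python3 - <<'E'
from h import *
o=observe();T=o["tool_rot"];p=o["position"]
print("tile in tool",T.T@(tile-p),"ang",np.degrees(np.arccos(-T[:,2]@n)))
im,d=get_image("scene");W=cloud("scene",d);h=cv2.cvtColor(im,cv2.COLOR_RGB2HSV)
m=((h[...,0]<14)&(h[...,1]>150)&(d>0)&(np.linalg.norm(W-(p+.09*T[:,2]),axis=2)<.09)).astype(np.uint8)
P=(W[cv2.erode(m,np.ones((2,2)))>0]-p)@T;print(P.max(0))
cv2.imwrite("pics/f.png",cv2.resize(im[80:280,180:380,::-1],None,fx=2.8,fy=2.8,interpolation=2))
E
```

```text
time_s: 13.15
position: [0.4807, 0.1705, 0.2923]
tool_rot: [[0.84, -0.006, 0.542], [0.047, -0.995, -0.083], [0.54, 0.095, -0.836]]
ft_force: [-0.2, 0.1, -2.0]
grip_width: 0.0356
gripper_force: 51.1
time_s: 14.15
position: [0.4807, 0.1705, 0.2923]
tool_rot: [[0.84, -0.006, 0.542], [0.047, -0.995, -0.083], [0.54, 0.095, -0.836]]
ft_force: [0.0, 0.4, -4.1]
grip_width: 0.0357
gripper_force: 51.1
time_s: 15.15
position: [0.4807, 0.1705, 0.2923]
tool_rot: [[0.84, -0.006, 0.542], [0.047, -0.995, -0.083], [0.54, 0.095, -0.836]]
ft_force: [-0.0, -0.2, -1.7]
grip_width: 0.0356
gripper_force: 51.1
tile in tool [-0.00103887  0.00025753  0.17190916] ang 0.2909365855925166
[0.03984154 0.01293216 0.10581513]
```

View pics/f.png

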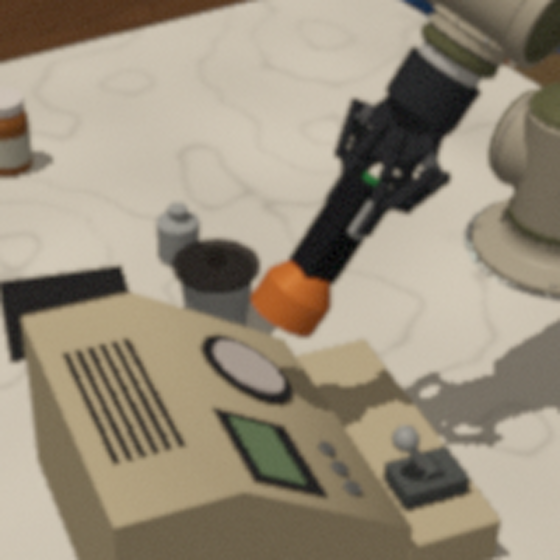

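The reader (292,298) is square to the tile (248,368) with a gap of about 62 mm, and has been held for over 2 s. Now I'll back out along the axis and turn upright.

```bash
python3 -m handwheel '[[[0,0,-0.03],[0,0,0]],[[0,0,-0.08],[0,0,0]],[[0,0,-0.13],[0,0,0]],[[0,0,-0.18],[0,0,0]],[[0,0,-0.2],[0,0,0]],[[0,0,-0.2],[0,0,0]]]'
python3 -c "
from h import *
p=observe()['position'];plan(p+[0,0,.02],down(1.3))"
```

```text
time_s: 15.8
position: [0.4263, 0.179, 0.3769]
tool_rot: [[0.839, -0.005, 0.544], [0.047, -0.996, -0.082], [0.542, 0.094, -0.835]]
ft_force: [0.4, -0.5, -1.8]
grip_width: 0.0355
gripper_force: 51.3
t 15.8 from [0.4263 0.179  0.3769] shift [ 0.0217  0.0038 -0.0334] turn [ 0.0318 -0.1827  0.    ]
```

```bash
python3 -m handwheel '[[[0.01,0,-0.015],[0.005,-0.03,0]],[[0.022,0.004,-0.033],[0.01,-0.06,0]],[[0.022,0.004,-0.033],[0.016,-0.09,0]],[[0.022,0.004,-0.033],[0.021,-0.12,0]],[[0.022,0.004,-0.033],[0.026,-0.15,0]],[[0.022,0.004,-0.033],[0.032,-0.183,0]],[[0.022,0.004,-0.033],[0.032,-0.183,0]],[[0.022,0.004,-0.033],[0.032,-0.183,0]]]'
python3 -c "
from h import *
plan([.622,-.197,.398],down(1.3))"
```

```text
time_s: 16.6
position: [0.4275, 0.1784, 0.3946]
tool_rot: [[1.0, 0.021, -0.002], [0.021, -1.0, -0.001], [-0.002, 0.001, -1.0]]
ft_force: [-1.3, -0.7, -2.7]
grip_width: 0.0354
gripper_force: 51.1
t 16.6 from [0.4275 0.1784 0.3946] shift [ 0.3728  0.759  -0.0072] turn [ 0.0003  0.0008 -0.0004]
```

```bash
python3 -m handwheel '[[[0.02,0.04,0],[0,0,0]],[[0.055,0.11,0],[0,0,0]],[[0.095,0.19,0],[0,0,0]],[[0.135,0.27,0],[0,0,0]],[[0.175,0.35,0],[0,0,0]],[[0.215,0.43,0],[0,0,0]],[[0.255,0.51,0],[0,0,0]],[[0.295,0.59,0],[0,0,0]],[[0.33,0.67,0],[0,0,0]],[[0.36,0.73,0],[0,0,0]]]'
python3 -m handwheel '[[[0.02,0.04,0],[0,0,0]],[[0.02,0.04,0],[0,0,0]],[[0.02,0.04,0],[0,0,0]]]'
python3 -c "
from h import *
plan([.622,-.197,.135],down(1.3))
im,d=get_image('scene');W=cloud('scene',d);h=cv2.cvtColor(im,cv2.COLOR_RGB2HSV);p=observe()['position']
m=((h[...,0]<14)&(h[...,1]>150)&(d>0)&(np.linalg.norm(W-(p-[0,0,.09]),axis=2)<.09)).astype(np.uint8)
P=W[cv2.erode(m,np.ones((2,2)))>0]-p;print(P.min(0),P.max(0))"
```

```text
time_s: 17.6
position: [0.6154, -0.1843, 0.3949]
tool_rot: [[1.0, 0.021, -0.002], [0.021, -1.0, -0.002], [-0.002, 0.002, -1.0]]
ft_force: [0.8, 0.8, -2.7]
grip_width: 0.0355
gripper_force: 51.1
time_s: 17.9
position: [0.6253, -0.2016, 0.395]
tool_rot: [[1.0, 0.022, -0.003], [0.022, -1.0, -0.001], [-0.003, 0.001, -1.0]]
ft_force: [0.2, -0.0, -3.0]
grip_width: 0.0357
gripper_force: 51.2
t 17.9 from [ 0.6253 -0.2016  0.395 ] shift [-0.0051 -0.0096  0.52  ] turn [ 0.0002  0.0008 -0.0001]
[-0.02294499  0.00174356 -0.1065696 ] [ 0.03576445  0.04100346 -0.04703969]
```

```bash
python3 -m handwheel '[[[-0.005,-0.005,0.04],[0,0,0]],[[-0.005,-0.01,0.1],[0,0,0]],[[-0.005,-0.01,0.17],[0,0,0]],[[-0.005,-0.01,0.25],[0,0,0]],[[-0.005,-0.01,0.33],[0,0,0]],[[-0.005,-0.01,0.41],[0,0,0]],[[-0.005,-0.01,0.47],[0,0,0]],[[-0.005,-0.01,0.51],[0,0,0]],[[-0.005,-0.01,0.52],[0,0,0]],[[-0.005,-0.01,0.52],[0,0,0]]]'
python3 -m handwheel '[[[0,0,0.01],[0,0.0008,0]],[[0,0,0.016],[0,0.0008,0]],[[0,0,0.022],[0,0.0008,0]],[[0,0,0.028],[0,0.0008,0]],[[0,0,0.033],[0,0.0008,0]],[[0,0,0.033],[0,0.0008,0]],[[0,0,0.033],[0,0.0008,0]]]'
```

```text
time_s: 18.95
position: [0.6218, -0.1962, 0.1359]
tool_rot: [[1.0, 0.023, -0.003], [0.023, -1.0, -0.0], [-0.003, 0.0, -1.0]]
ft_force: [-0.0, -0.4, -2.5]
grip_width: 0.0357
gripper_force: 51.1
time_s: 19.65
position: [0.6219, -0.1971, 0.1187]
tool_rot: [[1.0, 0.022, -0.001], [0.022, -1.0, 0.0], [-0.001, -0.0, -1.0]]
ft_force: [-0.6, 0.7, -2.6]
grip_width: 0.0354
gripper_force: 51.2
```

Still hanging, about 2 to 3 mm to go.

```bash
python3 -m handwheel '[[[0,0,0.003],[0,0,0]],[[0,0,0.006],[0,0,0]],[[0,0,0.006],[0,0,0]]]'
```

```text
time_s: 19.95
position: [0.6219, -0.197, 0.1158]
tool_rot: [[1.0, 0.022, -0.0], [0.022, -1.0, -0.0], [-0.0, 0.0, -1.0]]
ft_force: [0.2, 0.3, -0.8]
grip_width: 0.036
gripper_force: 51.4
```

```bash
python3 -m handwheel '[[[0,0,0.001],[0,0,0]],[[0,0,0.001],[0,0,0]],[[0,0,0.001],[0,0,0]],[[0,0,0.001],[0,0,0]],[[0,0,0.001],[0,0,0]],[[0,0,0.001],[0,0,0]],[[0,0,0.001],[0,0,0]],[[0,0,0.001],[0,0,0]]]' 1
python3 -m handwheel '[[[0,0,-0.03],[0,0,0]],[[0,0,-0.08],[0,0,0]],[[0,0,-0.14],[0,0,0]],[[0,0,-0.2],[0,0,0]],[[0,0,-0.28],[0,0,0]],[[-0.1,0,-0.34],[0,0,0]],[[-0.2,0,-0.36],[0,0,0]],[[-0.3,0,-0.36],[0,0,0]],[[-0.4,0,-0.36],[0,0,0]],[[-0.4,0,-0.36],[0,0,0]]]'
python3 - <<'E'
from h import *
for nm in("top","scene"):
    a=np.load(nm+"0.npz")if nm=="scene" else np.load(nm+"0.npz")
    im,d=get_image(nm);W=cloud(nm,d)
    for lab,zc in(("blk",(.075,.15)),("top",(.161,.19))):
        m=(d>0)&(W[...,2]>zc[0])&(W[...,2]<zc[1])&(np.hypot(W[...,0]-.622,W[...,1]+.197)<.06)
        if m.any():print(nm,lab,cv2.minAreaRect(W[m][:,:2].astype(np.float32)),W[m][:,2].max(),m.sum())
    diff=((abs(im.astype(int)-a["im"]).max(2)>50)).astype(np.uint8)
    k,l,st,c=cv2.connectedComponentsWithStats(diff)
    print([tuple(s) for s in st[1:] if s[4]>15])
W=cloud("scene",d);c=meter(-.106,.085,.135)
m=(d>0)&(np.linalg.norm(W-c,axis=2)<.03)&(im.min(2)>60);L=(W[m]-MO)@MR;L=L[L[:,2]>.12];print("ball",np.median(L,0),L.min(0),L.max(0))
print(W[174,257],W[158,243],observe()["gripper_force"],observe()["position"])
E
```

```text
time_s: 20.75
position: [0.6218, -0.197, 0.1152]
tool_rot: [[1.0, 0.022, -0.001], [0.022, -1.0, 0.0], [-0.001, -0.0, -1.0]]
ft_force: [-0.1, -0.0, 0.6]
grip_width: 0.085
gripper_force: 0.0
time_s: 21.75
position: [0.4183, -0.2008, 0.296]
tool_rot: [[1.0, 0.021, -0.001], [0.021, -1.0, -0.0], [-0.001, 0.0, -1.0]]
ft_force: [0.9, -0.1, 1.1]
grip_width: 0.0855
gripper_force: 0.0
top blk ((0.6122062802314758, -0.18775805830955505), (0.05217983201146126, 0.02566399797797203), 39.52223205566406) 0.14997741618627644 99
top top ((0.6199761033058167, -0.19823990762233734), (0.0431213341653347, 0.03496299684047699), 4.078600883483887) 0.17521984141926678 188
[(np.int32(337), np.int32(151), np.int32(5), np.int32(6), np.int32(20)), (np.int32(323), np.int32(155), np.int32(3), np.int32(11), np.int32(16)), (np.int32(332), np.int32(154), np.int32(5), np.int32(5), np.int32(16)), (np.int32(337), np.int32(190), np.int32(89), np.int32(100), np.int32(2130)), (np.int32(291), np.int32(224), np.int32(47), np.int32(68), np.int32(893)), (np.int32(162), np.int32(229), np.int32(6), np.int32(5), np.int32(18)), (n
[... 2842 characters left out ...]
2(49), np.int32(1423)), (np.int32(346), np.int32(158), np.int32(8), np.int32(8), np.int32(28)), (np.int32(368), np.int32(161), np.int32(37), np.int32(10), np.int32(155)), (np.int32(369), np.int32(167), np.int32(50), np.int32(51), np.int32(1757)), (np.int32(210), np.int32(179), np.int32(3), np.int32(7), np.int32(19)), (np.int32(338), np.int32(228), np.int32(9), np.int32(11), np.int32(60)), (np.int32(321), np.int32(236), np.int32(8), np.int32(7), np.int32(29))]
ball [-0.10035555  0.09155354  0.14220442] [-0.11557191  0.07701786  0.12164506] [-0.09025355  0.10068908  0.15052265]
[ 0.47959579 -0.0701489   0.09818591] [ 0.45077944 -0.21917419  0.06516073] 0.0 [ 0.42121984 -0.20164901  0.29611948]
```

```bash
python3 -m handwheel '[[[0,0,0],[0,0,0]],[[0,0,0],[0,0,0]],[[0,0,0],[0,0,0]]]' >/dev/null; python3 -c "
from rig import *
print(close_job())"
```

```text
the job is handed in; nothing more can be done
None
```

I handed the job in at about 22 s; no verdict came back. The toggle is on against its stop, and the reader was held square about 62 mm from the tile for over 2 s. The reader now stands upright on its mat, released, with the cup and weight measured unmoved and no sign in the final pictures that the lid, scoop or jar shifted.

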